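# Set a presentation barrel plate-up in the vee cradle for engraving

## Robot

A 6-joint arm with a two-finger parallel gripper is mounted at the origin on a cart in front of the work surface, level with it; the furniture and walls round the work are solid. World frame = base frame: x ahead of the robot, y to its left, z up, the work surface at z = 0. Lengths are in m, angles in rad, forces in N, time in s.
With the tool pointing down it reaches from about 0.3 to 0.95 m from the base axis. Payload 3.1 kg.
Tool frame: the origin (TCP) lies at the very end of the fingers, on their centre line; the grasp point (between the pads) lies 19 mm behind it; z points along the fingers, y is the line along which they close (so a half turn about z gives the same grasp; the last joint's range is limited). The gripper opens to 85 mm and grips with 20 to 120 N. Pads are 22 mm wide; open, the fingers measure 114 mm over their backs; the gripper's body (76 mm by 85 mm) begins 54 mm behind the grasp point. The pads swing forward as they close: fully open they stand 13 mm farther back than shut.
Start: joints at [1.065, 0.308, 1.634, -0, 1.2, -0.07], TCP at [0.264, 0.567, 0.231] pointing down, gripper open.
Joint ranges: [-3.06, 3.06], [-0.79, 1.96], [0.05, 2.63], [-1.19, 4.34], [0.05, 2.64], [-2.94, 2.94]. Speed limits (rad/s): [2.79, 2.79, 3.14, 3.14, 3.14, 3.14].

## Interface

Orientations are given as a rotation vector (axis times angle).
In Python, from plant import robot gives the robot as it stands.
- The arm moves only by the shell command python3 -m handwheel 'ROWS' [FORCE]. ROWS is JSON, a list that holds one entry, the list of rows, each a list of 7 numbers: the shift along the tool's x, y, z as a fraction of full scale, then the turn, a rotation vector about the tool's x, y, z as a fraction of full scale, then the opening, from 0 (shut) to 1 (fully open). In form: [[[x, y, z, wx, wy, wz, hand], ...]]. A call has 1 to 20 rows; each row is the pose to reach, as a shift and turn from the pose commanded when the call began, along the tool's axes at that moment, turning the shorter way round; what a row does not reach only later rows make up. Full scale, the value 1, is 250 mm for a shift and pi rad for a turn. A row lasts 1/8 s, in which the tool goes at most 62.5 mm and 10.7 degrees, less where a joint would pass 70% of its speed; a pose out of reach is approached as far as the arm can. A call with a number of a shift or a turn outside -1 to 1 is refused whole. A call with a gripper value outside its range is refused whole. The fingers move at their own pace and stop on an object; FORCE is the grip in N (left out, the last holds). Time passes only in rows, so rows that repeat a pose let the fingers close. It gives the time, the measured TCP pose, the force, the opening and the grip force at its end, in the units of the state.
- robot.observe(): the state, without advancing time (a new reading comes with each control period).
- robot.capture(name): name is "scene" or "top"; returns a dict with "frame" (480x640x3 uint8, blue, green, red), "intrinsics" (3x3 intrinsics, pixels), "cam_to_world" (4x4, takes a point from camera to world coordinates). Camera axes: x right, y down, z forward; pixel columns grow to the right and rows downward; lengths in m; the calibration is good to about 2 mm. A picture is of the moment at which its call begins. There is no depth.
- robot.close_job(): hands the job in; it is judged then, once.
The state is a dict: "time_s": time; "joints": joint angles; "qd": joint speeds; "effort": joint torques, N m; "position": TCP position; "tcp_rot": TCP orientation; "wrist_force": force on the tool from outside, world axes, zero at the start; "wrist_torque": the same for the moment, N m; "gripper_width": finger opening in m; "grip_force": force on a finger pad.
Only numpy, scipy, OpenCV 4.12 (cv2) and the standard library are available. Lean on these libraries where they do the work, as an engineer would, in place of code of your own. Each camera call takes 0.05 s, during which the arm holds its last target. There are 200 camera calls.

## Task

The turned walnut barrel on the mat has a brass plate that is to be engraved. Swing the cradle's toggle clamp well back by its handle and roll the barrel along the mat until its plate faces straight up; then lay it in the two vees of the steel cradle, centred and with the plate still level on top, and swing the clamp handle fully home so that the clamp holds the plate down. Leave the mug, walnut block, scraper and whetstone where they are.

Things in the scene. Friction and masses are not known exactly. Their poses are not given: they have to be found in the camera images.
- walnut_barrel: On a 2 mm mat: barrel 140 mm long, walnut middle (diameter 49, 76 long) between brass collars (diameter 50, each 32 long) on which it rolls. A milled flat on the walnut carries a brass plate 68 x 24 mm, its face 20 mm from the axis. Origin: mid-barrel, on the axis; y along the axis, z out of the plate. Ends alike; 0.4 kg. A finger flat on the plate stops it rolling: roll it by its collars.
- cradle: Fixed steel cradle; base plate 84 (x) mm, y = -142 to +80, 12 thick. Two 90-degree vee plates, 16 mm thick, 70 wide, tops at z = 47, at y = +58 and -58; 100 mm free for fingers between them. Toggle clamp on a pedestal at y = -88 to -138. Origin: on the bench, below the middle between the vees; the barrel's axis shall lie along y (either way round), z up.
- seat (a point): Point in the cradle, 54 mm above the bench: the barrel's middle lies here when it rests in both vees and is centred lengthwise; axes as the cradle's. The plate is then 74 mm above the bench.
- clamp_handle (a joint): Clamp handle: 0 = upright, fully home; grows as it swings back, away from the vees (to the cradle's -y), up to 0.85. From 0.7 on the clamp arm stands upright, clear of the vees. It stays where it is left (about 5 N at the grip moves it). The clamp arm turns 2.1 times as far as the handle.
- handle_grip (a point): Middle of the round black handle grip, 75 mm from the handle's pivot; the grip is 19 mm thick and reaches from 34 to 102 mm from the pivot. z points along the handle outward, x along the hinge axis. Pinch it across x from above.
- handle_pivot (a point): Hinge axis of the handle, at cradle y = -120 mm, z = 96 mm; the axis runs along the cradle's x. At handle angle h the grip's middle is 75 sin h mm towards the cradle's -y from here and 75 cos h mm above.
- rubber_tip (a point): Centre of the lower face of the clamp's rubber tip (14 mm wide), 78 mm out on the clamp arm; when home it stands at cradle y = -22 mm, 74 mm above the bench, and presses on the plate.
- mug: Grey stoneware mug, 83 mm wide and 92 high; bystander. Origin under its middle.
- walnut_block: Plain walnut block 46 x 128 x 34 mm; bystander. Origin under its middle.
- red_scraper: Scraper with a red handle, 132 mm long, lying; bystander. Origin under its middle.
- whetstone: Pale blue whetstone 26 x 98 x 12 mm; bystander. Origin under its middle.

How it is judged:
On the way, in this order (a step that is already met when the one before it is completed fails the run):
1. the barrel lies on the mat, rolled so that its plate faces up (within 10 degrees) (angle between walnut_barrel's own z axis and vertical below 0.175 rad and height (world z) of walnut_barrel between 0.024 and 0.031 m), for 0.3 s.
2. the barrel rests in both vees, plate up (distance between walnut_barrel and seat below 0.012 m and z of walnut_barrel in the frame of seat below 0.003 m and angle between walnut_barrel's own z axis and vertical below 0.175 rad and value of joint clamp_handle above 0.2 rad), for 0.2 s.
At the end, for the whole second after the job is handed in: Barrel at rest in both vees: within 3 mm of the seat sideways and in height, 8 mm lengthwise, 3 degrees in direction; plate up within 10 degrees; clamp handle upright (below 0.03 rad) and its tip pressing on the barrel with over 1 N (y of walnut_barrel in the frame of seat between -0.008 and 0.008 m and x of walnut_barrel in the frame of seat between -0.003 and 0.003 m and z of walnut_barrel in the frame of seat between -0.003 and 0.003 m and angle between the y axis of walnut_barrel and the y axis of seat, either way round below 0.05 rad and angle between walnut_barrel's own z axis and vertical below 0.175 rad and value of joint clamp_handle below 0.03 rad and contact force between clamp_arm and walnut_barrel above 1 N and linear speed of walnut_barrel below 0.01 m/s); the robot touches nothing.
It fails at once if a bystander (mug, walnut block, scraper, whetstone) was shifted by more than 30 mm (distance of any of mug, walnut_block, red_scraper, whetstone from where it was at the start of the episode above 0.03 m).
It also fails if it takes over 64 s, if anything falls off the work surface, if the arm or the gripper's body presses on something with over 40 N, if the wrist force passes 120 N, or if a joint passes its speed limit or range.

## Working session

There is one attempt and no reset: what is moved stays moved. The work goes in short steps, Python scripts to look and compute and a shell command to move; the robot and the scene stay as the last step left them, time stands still between calls to the robot, and variables do not carry over. Pictures are saved under pics/ and viewed, at most 11 in all, crops included, and the job is handed in when it is done.

```bash
mkdir -p pics; ls; python3 - <<'E'
from plant import robot
import cv2,numpy as np
o=robot.observe();print({k:np.round(v,3).tolist() for k,v in o.items()})
for n in("scene","top"):
    c=robot.capture(n);cv2.imwrite(f"pics/{n}0.png",c["frame"]);print(n,c["intrinsics"],np.round(c["cam_to_world"],4).tolist())
    np.savez(f"{n}0.npz",**c)
E
```

```text
pics
{'time_s': 0.0, 'joints': [1.065, 0.309, 1.635, 0.0, 1.2, -0.07], 'qd': [0.001, -0.002, -0.0, -0.0, 0.002, -0.0], 'effort': [0.001, -41.527, -27.667, -0.0, 0.01, 0.0], 'position': [0.263, 0.566, 0.23], 'tcp_rot': [-0.679, -3.067, 0.003], 'wrist_force': [0.502, -0.419, -0.165], 'wrist_torque': [-0.003, -0.042, -0.032], 'grip_force': 0.0, 'gripper_width': 0.086}
scene [[506.20106547   0.         317.12617817]
 [  0.         506.20106547 239.77484014]
 [  0.           0.           1.        ]] [[0.5947, -0.6135, 0.5196, -0.241], [-0.8037, -0.4383, 0.4023, -0.5912], [-0.019, -0.6569, -0.7537, 1.2502], [0.0, 0.0, 0.0, 1.0]]
top [[513.25003217   0.         327.72968243]
 [  0.         513.25003217 246.3568061 ]
 [  0.           0.           1.        ]] [[0.0209, -0.991, 0.1324, 0.3623], [-0.9998, -0.0206, 0.004, 0.0228], [-0.0012, -0.1325, -0.9912, 1.3228], [0.0, 0.0, 0.0, 1.0]]
```

View pics/scene0.png

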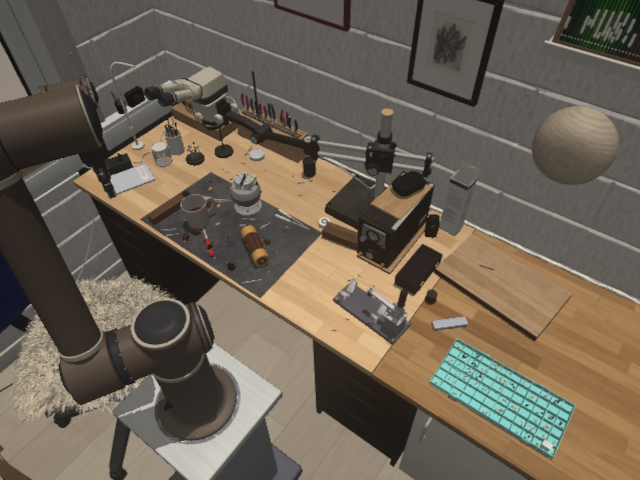

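View pics/top0.png

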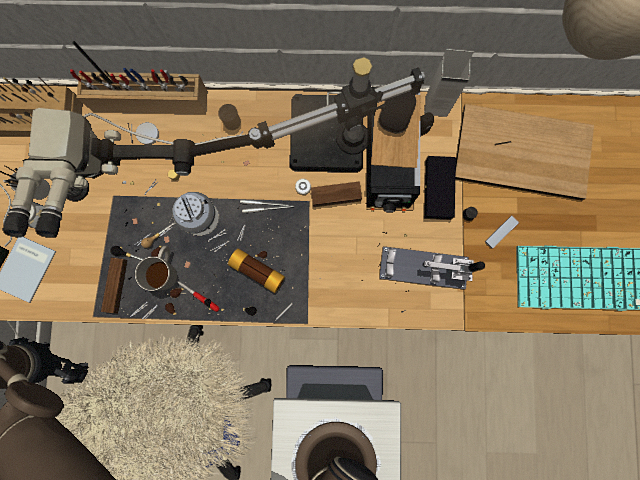

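The scene picture shows the barrel at (255,245) and the cradle at (372,310). In the top picture the barrel is at (256,271), and the cradle at (425,268) has its clamp on the right (-y). Next I'll magnify both.

```bash
cat > h.py <<'E'
import numpy as np,cv2
def load(n): 
    c=np.load(n+".npz"); return {k:c[k] for k in c.files}
def ray(c,px):
    T=c["cam_to_world"];d=T[:3,:3]@np.linalg.solve(c["intrinsics"],[px[0],px[1],1.]);return T[:3,3],d
def plane(c,px,z):
    o,d=ray(c,px);return o+d*(z-o[2])/d[2]
def tri(c1,p1,c2,p2):
    a,d=ray(c1,p1);b,e=ray(c2,p2);s=np.linalg.lstsq(np.c_[d,-e],b-a,rcond=None)[0]
    p,q=a+s[0]*d,b+s[1]*e;return (p+q)/2,np.linalg.norm(p-q)
def proj(c,X):
    T=c["cam_to_world"];v=c["intrinsics"]@(T[:3,:3].T@(np.array(X)-T[:3,3]));return v[:2]/v[2]
def crop(f,x,y,w,h,s): return cv2.resize(f[y:y+h,x:x+w],None,fx=s,fy=s,interpolation=cv2.INTER_CUBIC)
E
python3 - <<'E'
from h import *
s=load("scene0");t=load("top0");S,T=s["frame"],t["frame"]
m=np.vstack([np.hstack([crop(T,216,237,80,60,5),crop(T,370,235,120,90,400/120)]),np.hstack([crop(S,216,215,80,60,5),crop(S,322,265,100,75,4)])])
cv2.imwrite("pics/m.png",m)
# brass mask
for n,f,r in(("scene",S,(216,215,80,60)),("top",T,(216,237,80,60))):
    x,y,w,h=r;H=cv2.cvtColor(f[y:y+h,x:x+w],cv2.COLOR_BGR2HSV)
    M=cv2.inRange(H,(12,110,110),(30,255,255))
    k,l,st,ce=cv2.connectedComponentsWithStats(M)
    for i in range(1,k):
        if st[i,4]>15: print(n,st[i],(ce[i]+[x,y]).round(1))
E
```

```text
scene [ 25  10  15  12 107] [247.4 229.8]
scene [ 36  33  16  13 124] [258.8 253.2]
top [ 12  12  20  22 238] [236.7 258.5]
top [ 49  34  19  21 239] [273.4 280.5]
```

View pics/m.png

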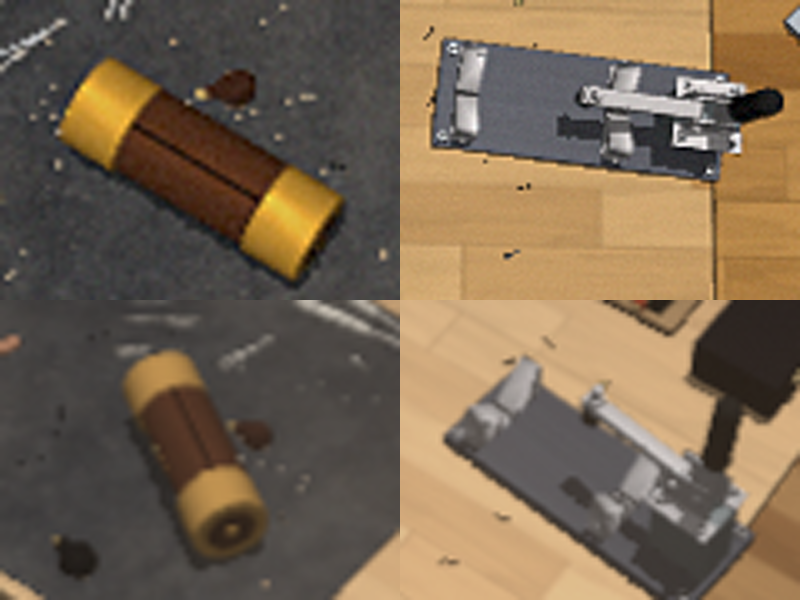

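The plate can't be seen from either camera: only bare walnut with a dark line shows, so the plate is underneath or on the far side. The clamp arm lies low over the vees. The handle grip runs from (470,268) to (485,265) in the top view and from (400,307) to (404,290) in the scene view.

```bash
python3 - <<'E'
from h import *
s=load("scene0");t=load("top0")
for a,b in(((236.7,258.5),(247.4,229.8)),((273.4,280.5),(258.8,253.2))): print("collar",tri(t,a,s,b), plane(t,a,.04))
P=[plane(t,p,.012)[:2] for p in((382.9,246.4),(379.6,279.4),(465.1,289.0),(468.7,256.6))]
print("corners",np.round(P,4).tolist())
P=np.array(P);print([np.linalg.norm(P[i]-P[i-1]).round(4) for i in range(4)])
ax=(P[0]+P[1]-P[2]-P[3]);ax/=np.linalg.norm(ax)  # cradle +y
mid=P.mean(0);org=mid+ax*.031; X=np.array([ax[1],-ax[0]])
print("cradle y",ax,"ang",np.arctan2(-ax[0],ax[1]),"org",org)
print("grip end",tri(t,(484.6,265),s,(404,290)),"base",tri(t,(469.9,268.6),s,(400,307.5)))
print("pivot",org-ax*.120)
C=np.r_[org,0]
for h in (0,.2,.4,.6,.85):
    g=[np.r_[org-ax*(.12+L*np.sin(h)),.096+L*np.cos(h)] for L in (.034,.102)]
    print(h,[proj(t,q).round(1) for q in g],[proj(s,q).round(1) for q in g])
# barrel silhouette fit
for n,c,r in(("top",t,(216,237,80,60)),("scene",s,(216,215,80,60))):
    x,y,w,h=r;f=c["frame"][y:y+h,x:x+w];H=cv2.cvtColor(f,cv2.COLOR_BGR2HSV)
    M=cv2.inRange(H,(0,90,35),(30,255,255));M=cv2.morphologyEx(M,cv2.MORPH_OPEN,np.ones((3,3)))
    k=max(cv2.findContours(M,0,2)[0],key=cv2.contourArea);print(n,cv2.minAreaRect(k),np.add((x,y),cv2.minAreaRect(k)[0]))
E
```

```text
collar (array([0.49509157, 0.25734878, 0.04613879]), np.float64(0.006712777511235054)) [0.49814323 0.25611455 0.04      ]
collar (array([0.44215402, 0.16342669, 0.04611958]), np.float64(0.00622988627995126)) [0.44478369 0.16192005 0.04      ]
corners [[0.5403, -0.114], [0.455, -0.1062], [0.4351, -0.3241], [0.5184, -0.3346]]
[np.float64(0.2216), np.float64(0.0856), np.float64(0.2188), np.float64(0.0839)]
cradle y [0.09488048 0.99548867] ang -0.09502341734178309 org [ 0.49015316 -0.18886132]
grip end (array([ 0.47476359, -0.31303971,  0.20599533]), np.float64(0.007935867693580428)) base (array([ 0.47681171, -0.30741442,  0.11787522]), np.float64(0.0017313320872290804))
pivot [ 0.4787675  -0.30831996]
0 [array([471.4, 267.6]), array([480. , 264.7])] [array([401.5, 304.5]), array([404.3, 289.5])]
0.2 [array([474.2, 267.9]), array([488.9, 265.9])] [array([403.6, 306.1]), array([410.9, 294.3])]
0.4 [array([476.8, 268.3]), array([496.8, 267.1])] [array([405.5, 307.9]), array([417. , 299.9])]
0.6 [array([478.9, 268.7]), array([503.4, 268.5])] [array([407.2, 309.8]), array([422.4, 306. ])]
0.85 [array([480.9, 269.3]), array([509.3, 270.1])] [array([409. , 312.4]), array([427.8, 313.9])]
top ((39.60293960571289, 33.16176223754883), (58.13801956176758, 20.236831665039062), 30.963754653930664) [255.60293961 270.16176224]
scene ((38.29999923706055, 30.599998474121094), (43.37971496582031, 16.099689483642578), 63.43495178222656) [254.29999924 245.59999847]
```

```bash
cat >> h.py <<'E'
from scipy.spatial.transform import Rotation as Ro
def go(x,y,z,phi,state=None):
    "row values from present pose to tool-down pose with finger line at phi deg"
    from plant import robot
    o=state or robot.observe();R=Ro.from_rotvec(o["tcp_rot"]);p=np.radians(phi)
    best=None
    for q in(p,p+np.pi):
        c,s=np.cos(q),np.sin(q);G=Ro.from_matrix(np.array([[-s,c,0],[c,s,0],[0,0,-1]]))
        w=(R.inv()*G).as_rotvec()
        if best is None or np.linalg.norm(w)<np.linalg.norm(best): best=w
    d=R.inv().apply(np.array([x,y,z])-o["position"])
    print("row",np.round(np.r_[d/.25,best/np.pi],4).tolist(),"mm",round(1000*np.linalg.norm(d)),"deg",np.degrees(np.linalg.norm(best)).round(1),"q1,q6",np.round(np.array(o["joints"])[[0,5]],2),"t",round(o["time_s"],2))
E
H="python3 -m handwheel"
R="[-0.75,-0.93,-0.2,0,0,0,1]"
python3 -m handwheel '[[[-0.75,-0.93,-0.2,0,0,0,1],[-0.75,-0.93,-0.2,0,0,0,1],[-0.75,-0.93,-0.2,0,0,0,1],[-0.75,-0.93,-0.2,0,0,0,1],[-0.75,-0.93,-0.2,0,0,0,1],[-0.75,-0.93,-0.2,0,0,0,1],[-0.75,-0.93,-0.2,0,0,0,1]]]'
python3 - <<'E'
from h import *
go(.4788,-.3083,.28,-5.4)
t=load("top0");s=load("scene0")
print("barrel ctr",plane(t,(255.6,270.2),.035),plane(s,(254.3,245.6),.035),tri(t,(255.6,270.2),s,(254.3,245.6)))
E
```

```text
time_s: 0.98
position: [0.3356, 0.2768, 0.2811]
tcp_rot: [-0.68, -3.067, -0.001]
wrist_force: [0.6, -0.1, 0.4]
gripper_width: 0.0856
grip_force: 0.0
row [-1.509, -1.8787, 0.0027, 0.0, -0.0002, 0.391] mm 602 deg 70.4 q1,q6 [ 0.59 -0.55] t 0.97
barrel ctr [0.47007504 0.20815252 0.035     ] [0.46161915 0.2047096  0.035     ] (array([0.46975237, 0.21114805, 0.02314428]), np.float64(0.0036795599806077766))
```

```bash
python3 -m handwheel '[[[-0.75,-0.94,0,0,0,0.2,0.6],[-0.75,-0.94,0,0,0,0.2,0.6],[-0.75,-0.94,0,0,0,0.2,0.6],[-0.75,-0.94,0,0,0,0.2,0.6],[-0.75,-0.94,0,0,0,0.2,0.6],[-0.75,-0.94,0,0,0,0.2,0.6],[-0.75,-0.94,0,0,0,0.2,0.6]]]' >/dev/null
python3 - <<'E'
from h import *
go(.4788,-.3083,.28,-5.4)
E
```

```text
row [-1.1685, -0.3188, 0.0008, -0.0004, -0.0005, 0.1916] mm 303 deg 34.5 q1,q6 [-0.14 -0.65] t 1.85
```

```bash
python3 -m handwheel '[[[-1,-0.27,0,0,0,0.19,0.6],[-1,-0.27,0,0,0,0.19,0.6],[-1,-0.27,0,0,0,0.19,0.6],[-1,-0.27,0,0,0,0.19,0.6],[-1,-0.27,0,0,0,0.19,0.6],[-1,-0.27,0,0,0,0.19,0.6],[-1,-0.27,0,0,0,0.19,0.6]]]' >/dev/null
python3 - <<'E'
from h import *
go(.4788,-.3083,.28,-5.4)
go(.4788,-.3083,.158,-5.4)
E
```

```text
row [-0.1715, 0.0548, 0.0037, -0.0003, -0.0004, 0.0022] mm 45 deg 0.4 q1,q6 [-0.59 -0.51] t 2.73
row [-0.1721, 0.0552, 0.4917, -0.0003, -0.0004, 0.0022] mm 131 deg 0.4 q1,q6 [-0.59 -0.51] t 2.73
```

```bash
python3 -m handwheel '[[[-0.172,0.055,0,0,0,0.002,0.6],[-0.172,0.055,0,0,0,0.002,0.6],[-0.172,0.055,0.2,0,0,0.002,0.6],[-0.172,0.055,0.4,0,0,0.002,0.6],[-0.172,0.055,0.505,0,0,0.002,0.6],[-0.172,0.055,0.505,0,0,0.002,0.6],[-0.172,0.055,0.505,0,0,0.002,0.3],[-0.172,0.055,0.505,0,0,0.002,0],[-0.172,0.055,0.505,0,0,0.002,0],[-0.172,0.055,0.505,0,0,0.002,0],[-0.172,0.055,0.505,0,0,0.002,0]]]' 40
python3 - <<'E'
from h import *
from plant import robot
go(.4788,-.3083,.154,-5.4)
for n in("scene","top"):
    c=robot.capture(n);np.savez(n+"1.npz",**c)
E
```

```text
time_s: 4.1
position: [0.4778, -0.311, 0.1574]
tcp_rot: [-2.325, -2.112, 0.002]
wrist_force: [-4.0, 1.7, 5.4]
gripper_width: 0.0179
grip_force: 39.4
row [0.0111, 0.003, 0.0137, -0.0005, 0.0001, -0.0006] mm 4 deg 0.1 q1,q6 [-0.65 -0.56] t 4.1
```

```bash
python3 -m handwheel '[[[-0.032,0,0.002,0,0,0,0],[-0.064,0,0.006,0,0,0,0],[-0.095,0,0.014,0,0,0,0],[-0.125,0,0.025,0,0,0,0],[-0.154,0,0.039,0,0,0,0],[-0.182,0,0.056,0,0,0,0],[-0.207,0,0.076,0,0,0,0],[-0.231,0,0.098,0,0,0,0],[-0.231,0,0.098,0,0,0,0],[-0.231,0,0.098,0,0,0,0]]]'
python3 -m handwheel '[[[0,0,0,0,0,0,0.5],[0,0,0,0,0,0,0.5],[0,0,-0.2,0,0,0,0.6],[0,0,-0.6,0,0,0,0.8],[0,0,-0.6,0,0,0,1],[0,0,-0.6,0,0,0,1]]]'
python3 - <<'E'
from h import *
from plant import robot
go(.47,.21,.28,60.6)
c=robot.capture("top");np.savez("top2.npz",**c);d=robot.capture("scene");np.savez("scene2.npz",**d)
cv2.imwrite("pics/m2.png",np.hstack([crop(c["frame"],370,235,120,90,400/120),crop(d["frame"],322,265,100,75,4)]))
E
```

```text
time_s: 5.45
position: [0.4719, -0.3679, 0.1319]
tcp_rot: [-2.324, -2.11, 0.001]
wrist_force: [-4.5, 1.6, 3.5]
gripper_width: 0.0176
grip_force: 38.9
time_s: 6.2
position: [0.4757, -0.3706, 0.2864]
tcp_rot: [2.317, 2.104, 0.002]
wrist_force: [0.4, -0.1, -0.5]
gripper_width: 0.0855
grip_force: 0.0
row [2.3094, -0.2462, 0.0077, 0.0014, 0.0036, -0.3673] mm 581 deg 66.1 q1,q6 [-0.73 -0.64] t 6.2
```

View pics/m2.png

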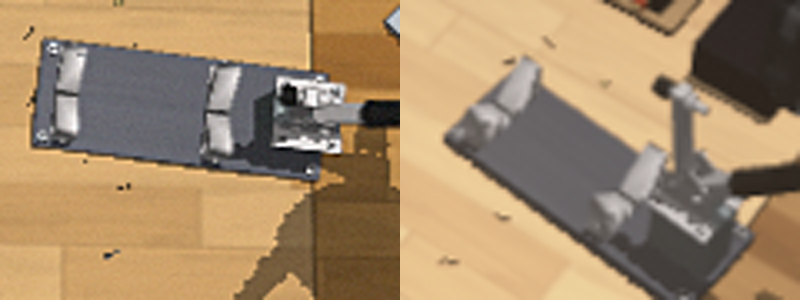

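The clamp arm now stands upright and the handle is swung back in both crops, so the vees are clear. On to the barrel.

```bash
python3 -m handwheel '[[[0.9,-0.1,0,0,0,0,1],[0.9,-0.1,0,0,0,0,1],[0.9,-0.1,0,0,0,0,1],[0.9,-0.1,0,0,0,0,1],[0.9,-0.1,0,0,0,0,1],[0.9,-0.1,0,0,0,0,1]]]' >/dev/null
python3 -m handwheel '[[[0.9,-0.1,0,0,0,0,1],[0.9,-0.1,0,0,0,0,1],[0.9,-0.1,0,0,0,0,1],[0.9,-0.1,0,0,0,0,1],[0.9,-0.1,0,0,0,0,1],[0.9,-0.1,0,0,0,0,1]]]' >/dev/null
python3 - <<'E'
from h import *
go(.47,.21,.08,60.6)
t=load("top2")
a,b=[plane(t,(370+u/3.3333,235+v/3.3333),.022)[:2] for u,v in((67,93),(222,112))]
d=(a-b)/np.linalg.norm(a-b);print("vee mid",(a+b)/2,"dir",d,"dist",np.linalg.norm(a-b))
# collars: brass blob minAreaRect in top image
x,y,w,h=(216,237,80,60);t0=load("top0");H=cv2.cvtColor(t0["frame"][y:y+h,x:x+w],cv2.COLOR_BGR2HSV)
M=cv2.inRange(H,(12,90,60),(30,255,255))
P=[]
for k in cv2.findContours(M,0,2)[0]:
    if cv2.contourArea(k)>60:
        r=cv2.minAreaRect(k);print(r);P.append(plane(t0,np.add((x,y),r[0]),.030)[:2])
P=np.array(P);print(P,P.mean(0),np.degrees(np.arctan2(*(P[1]-P[0])[::-1])))
E
```

```text
row [0.5075, -0.0365, 0.7995, -0.0004, 0.0002, -0.3677] mm 237 deg 66.2 q1,q6 [0.08 0.18] t 7.8
vee mid [ 0.49086465 -0.19071062] dir [0.10180019 0.99480487] dist 0.11882714911366131
((55.867645263671875, 42.72058868408203), (18.00735092163086, 19.893835067749023), 30.963754653930664)
((22.000001907348633, 22.0), (16.970561981201172, 21.21320343017578), 45.0)
[[0.44730907 0.16693404]
 [0.49799769 0.25458348]] [0.47265338 0.21075876] 59.95874474297095
```

```bash
python3 -m handwheel '[[[0.508,-0.036,0.3,0,0,-0.366,1],[0.508,-0.036,0.3,0,0,-0.366,1],[0.508,-0.036,0.3,0,0,-0.366,1],[0.508,-0.036,0.5,0,0,-0.366,1],[0.508,-0.036,0.5,0,0,-0.366,1],[0.508,-0.036,0.6,0,0,-0.366,1],[0.508,-0.036,0.7,0,0,-0.366,1],[0.508,-0.036,0.78,0,0,-0.366,1],[0.508,-0.036,0.8,0,0,-0.366,1]]]' 20
python3 - <<'E'
from h import *
go(.471,.210,.046,60.3)
E
```

```text
time_s: 8.93
position: [0.4694, 0.2094, 0.0789]
tcp_rot: [-0.807, -3.033, 0.004]
wrist_force: [-0.1, 0.8, 0.2]
gripper_width: 0.0849
grip_force: 0.0
row [-0.0046, 0.0057, 0.1314, -0.0009, -0.0006, -0.0006] mm 33 deg 0.2 q1,q6 [ 0.34 -0.72] t 8.93
```

```bash
python3 -m handwheel '[[[-0.004,0.006,0.1,0,0,0,1],[-0.004,0.006,0.13,0,0,0,1],[-0.004,0.006,0.145,0,0,0,1],[-0.004,0.006,0.156,0,0,0,1]]]' | egrep 'pos|wrist'
python3 -m handwheel '[[[0,0,0.004,0,0,0,1],[0,0,0.008,0,0,0,1]]]'  | egrep 'pos|wrist'
```

```text
position: [0.4722, 0.2124, 0.0421]
wrist_force: [-0.2, 0.1, 0.8]
position: [0.4718, 0.2126, 0.04]
wrist_force: [0.5, 1.0, 0.2]
```

```bash
python3 -m handwheel '[[[0,0,0.004,0,0,0,1],[0,0,0.006,0,0,0,1]]]' | egrep 'pos|wrist'
python3 -m handwheel '[[[0,0,0.004,0,0,0,1],[0,0,0.006,0,0,0,1]]]'  | egrep 'pos|wrist'
```

```text
position: [0.472, 0.2124, 0.0388]
wrist_force: [-1.3, -1.1, 7.0]
position: [0.4728, 0.2121, 0.0387]
wrist_force: [-3.7, -4.8, 15.6]
```

```bash
python3 -m handwheel '[[[-0.03,0,0,0,0,0,1],[-0.08,0,0,0,0,0,1],[-0.13,0,0,0,0,0,1],[-0.18,0,0,0,0,0,1],[-0.23,0,0,0,0,0,1],[-0.28,0,0,0,0,0,1],[-0.33,0,0,0,0,0,1],[-0.37,0,0,0,0,0,1],[-0.4,0,0,0,0,0,1],[-0.4,0,0,0,0,0,1]]]' | egrep 'pos|wrist'
python3 -m handwheel '[[[0,0,-0.1,0,0,0,1],[0,0,-0.3,0,0,0,1],[0.2,0,-0.6,0,0,0,1],[0.4,0,-0.8,0,0,0,1],[0.6,0,-0.8,0,0,0,1],[0.8,0,-0.8,0,0,0,1]]]'  | egrep 'time|pos|wrist'
python3 - <<'E'
from h import *
from plant import robot
c=robot.capture("top");np.savez("top3.npz",**c);d=robot.capture("scene");np.savez("scene3.npz",**d)
cv2.imwrite("pics/m3.png",np.hstack([crop(c["frame"],216,217,100,80,4),crop(d["frame"],216,205,100,80,4)]))
E
```

```text
position: [0.5589, 0.1627, 0.0366]
wrist_force: [0.2, 0.2, -0.2]
time_s: 12.18
position: [0.3863, 0.262, 0.2387]
wrist_force: [-0.4, 1.3, 0.4]
```

View pics/m3.png

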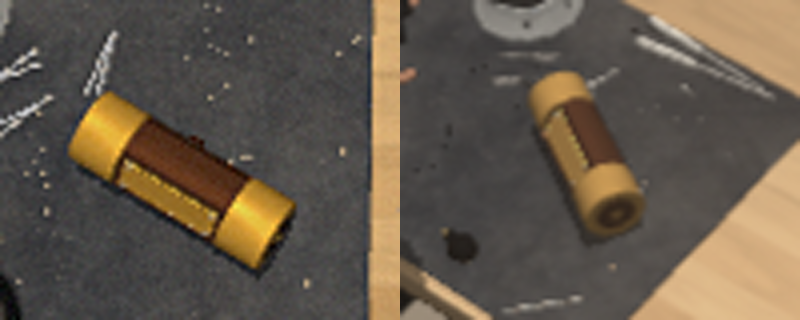

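The plate (crop pixels about (168,198), full image about (258,266.5)) now shows on the robot-side flank. The fingers ran off the barrel early because the flat tips allow only about 22 mm of relative travel. Now to measure the plate's angle.

```bash
cat >> h.py <<'E'
def barrel(n,roi,nrm=.027):
    x,y,w,h=roi;t=load(n);H=cv2.cvtColor(t["frame"][y:y+h,x:x+w],cv2.COLOR_BGR2HSV)
    M=cv2.inRange(H,(0,90,40),(30,255,255));M=cv2.morphologyEx(M,cv2.MORPH_OPEN,np.ones((3,3)))
    k=max(cv2.findContours(M,0,2)[0],key=cv2.contourArea);(cx,cy),sz,a=cv2.minAreaRect(k)
    if sz[0]<sz[1]: a+=90
    c=np.array([cx+x,cy+y]);u=np.array([np.cos(np.radians(a)),np.sin(np.radians(a))])
    C=plane(t,c,nrm+.005);A,B=plane(t,c-u*28,nrm),plane(t,c+u*28,nrm);d=(A-B)[:2];d/=np.linalg.norm(d)
    if d[1]<0:d=-d
    print(n,"px",c.round(1),"size",np.round(sz,1),"ctr",C.round(4),"axis deg",np.degrees(np.arctan2(d[1],d[0])).round(1))
    return t,C,d
E
python3 - <<'E'
from h import *
barrel("top0",(216,237,80,60))
t,C,d=barrel("top3",(226,230,70,60));C[2]=.027;p=np.array([d[1],-d[0],0])
s=load("scene3")
print("plate tri",tri(t,(258.2,266.3),s,(258,240.5)))
for name,px in(("upper",(216+171.5/4,217+186/4)),("lower",(216+164/4,217+211/4))):
    print(name,"off at z .03/.04/.05",[round(float((plane(t,px,z)-C)@p)*1000,1) for z in(.02,.03,.04,.05)])
for al in range(30,100,10):
    r=np.radians(al);o=[]
    for w in(.012,-.012):
        o.append(proj(t,C+p*(-.02*np.sin(r)+w*np.cos(r))+np.array([0,0,.02*np.cos(r)+w*np.sin(r)])))
    print(al,*[((q-[216,217])*4).round(1) for q in o])
E
```

```text
top0 px [255.4 270. ] size [57.6 20.2] ctr [0.4707 0.2092 0.032 ] axis deg 60.4
top3 px [261.1 260.9] size [57.6 20.9] ctr [0.4943 0.1956 0.032 ] axis deg 60.4
plate tri (array([0.47838562, 0.20099295, 0.0465329 ]), np.float64(0.001722734892065178))
upper off at z .03/.04/.05 [-8.4, -8.5, -8.7, -8.9]
lower off at z .03/.04/.05 [-24.4, -24.4, -24.5, -24.5]
30 [176.9 171.8] [161.9 202.1]
40 [173.5 177.4] [161.4 204.9]
50 [170.4 183. ] [161.4 206.8]
60 [167.6 188.3] [162.  207.8]
70 [165.2 193.3] [163.3 207.8]
80 [163.4 197.7] [165.1 206.8]
90 [162.1 201.5] [167.3 204.9]
```

```bash
python3 - <<'E'
from h import *
go(.4869,.1998,.0600,60.4)
go(.4869,.1998,.0375,60.4)
E
```

```text
row [-0.4915, -0.0133, 0.706, 0.0, -0.0008, 0.0015] mm 215 deg 0.3 q1,q6 [ 0.51 -0.55] t 12.28
row [-0.4918, -0.0133, 0.796, 0.0, -0.0008, 0.0015] mm 234 deg 0.3 q1,q6 [ 0.51 -0.55] t 12.28
```

```bash
python3 -m handwheel '[[[-0.49,-0.013,0,0,0,0.001,1],[-0.49,-0.013,0.2,0,0,0.001,1],[-0.49,-0.013,0.4,0,0,0.001,1],[-0.492,-0.013,0.6,0,0,0.001,1],[-0.492,-0.013,0.7,0,0,0.001,1],[-0.492,-0.013,0.74,0,0,0.001,1],[-0.492,-0.013,0.77,0,0,0.001,1],[-0.492,-0.013,0.79,0,0,0.001,1],[-0.492,-0.013,0.797,0,0,0.001,1]]]' | egrep 'pos|wrist'
```

```text
position: [0.4934, 0.1971, 0.0387]
wrist_force: [-2.3, -2.3, 12.0]
```

```bash
python3 -m handwheel '[[[0,0,-0.03,0,0,0,1],[0.028,0,-0.03,0,0,0,1],[0.028,0,-0.03,0,0,0,1],[0.028,0,-0.01,0,0,0,1],[0.028,0,0,0,0,0,1],[0.028,0,0,0,0,0,1]]]' | egrep 'pos|wrist'
python3 -m handwheel '[[[-0.01,0,0,0,0,0,1],[-0.04,0,0,0,0,0,1],[-0.07,0,0,0,0,0,1],[-0.1,0,0,0,0,0,1],[-0.125,0,0,0,0,0,1],[-0.136,0,0,0,0,0,1],[-0.136,0,0,0,0,0,1]]]' | egrep 'pos|wrist'
python3 -m handwheel '[[[0,0,-0.1,0,0,0,1],[0,0,-0.3,0,0,0,1],[0.2,0,-0.6,0,0,0,1],[0.4,0,-0.8,0,0,0,1],[0.6,0,-0.8,0,0,0,1],[0.8,0,-0.8,0,0,0,1],[0.8,0,-0.8,0,0,0,1],[0.8,0,-0.8,0,0,0,1]]]'  | egrep 'time|pos|wrist'
python3 - <<'E'
from h import *
from plant import robot
c=robot.capture("top");np.savez("top4.npz",**c);d=robot.capture("scene");np.savez("scene4.npz",**d)
t,C,d2=barrel("top4",(226,220,80,65))
cv2.imwrite("pics/m4.png",np.hstack([crop(c["frame"],231,217,80,75,5),crop(d["frame"],231,200,80,75,5)]))
E
```

```text
position: [0.4873, 0.2, 0.0387]
wrist_force: [-2.9, -4.3, 12.4]
position: [0.5172, 0.183, 0.0383]
wrist_force: [0.8, -2.8, 8.3]
time_s: 16.02
position: [0.342, 0.283, 0.2368]
wrist_force: [0.9, 0.1, -0.1]
top4 px [264.3 255.6] size [57.3 19.9] ctr [0.5079 0.1881 0.032 ] axis deg 60.3
```

View pics/m4.png

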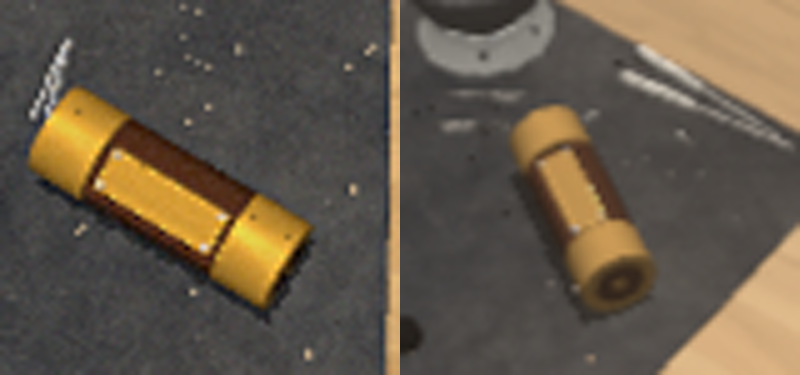

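The plate is now nearly on top, with rivets at crop pixels (117,155), (99,184), (222,217) and (204,247). I'll work out the remaining tilt.

```bash
python3 - <<'E'
from h import *
t,C,d=barrel("top4",(226,220,80,65));s=load("scene4");C[2]=.027;p=np.array([d[1],-d[0],0])
k=lambda u,v:(231+u/5,217+v/5)
pc=k(160.5,200.75);q=plane(t,pc,.046);print("plate off p",(q-C)@p*1000,"along",(q[:2]-C[:2])@d*1000)
# walnut bands each side & collar edges along the cross-section through mid, in top crop
f=t["frame"];c2=np.array(pc);n=np.array([proj(t,C+p*.04)-proj(t,C)])[0];n/=np.linalg.norm(n)
H=cv2.cvtColor(f,cv2.COLOR_BGR2HSV)
ax=proj(t,C+np.r_[d,0]*.05)-proj(t,C);ax/=np.linalg.norm(ax)
c0=proj(t,C+[0,0,.01])
for r in np.arange(-13,13.5,.75):
    v=np.mean([cv2.remap(f,np.float32([[c0[0]+n[0]*r+ax[0]*l]]),np.float32([[c0[1]+n[1]*r+ax[1]*l]]),1)[0,0] for l in range(-9,10,2)],0)
    w=np.mean([cv2.remap(f,np.float32([[c0[0]+n[0]*r+ax[0]*l]]),np.float32([[c0[1]+n[1]*r+ax[1]*l]]),1)[0,0] for l in(-24,-22,-20,20,22,24)],0)
    Q=plane(t,c0+n*r,.046);print(round(float((Q-C)@p)*1000,1),v.round(),w.round())
E
```

```text
top4 px [264.3 255.6] size [57.3 19.9] ctr [0.5079 0.1881 0.032 ] axis deg 60.3
plate off p -5.387178470015711 along -1.9512900156896864
-32.7 [68. 68. 68.] [69. 69. 70.]
-30.8 [64. 64. 64.] [65. 65. 66.]
-29.0 [51. 51. 51.] [49. 47. 46.]
-27.1 [40. 39. 37.] [42. 39. 39.]
-25.2 [24. 27. 34.] [34. 55. 70.]
-23.4 [16. 24. 42.] [ 30.  82. 113.]
-21.5 [19. 33. 63.] [ 32. 101. 139.]
-19.6 [22. 38. 76.] [ 38. 113. 156.]
-17.8 [28. 58. 96.] [ 41. 122. 166.]
-15.9 [ 51. 140. 187.] [ 42. 128. 175.]
-14.0 [ 55. 163. 220.] [ 44. 135. 184.]
-12.2 [ 55. 162. 221.] [ 47. 140. 192.]
-10.3 [ 53. 156. 212.] [ 49. 145. 199.]
-8.4 [ 53. 153. 210.] [ 51. 151. 208.]
-6.6 [ 53. 153. 211.] [ 54. 160. 219.]
-4.7 [ 53. 155. 214.] [ 58. 172. 228.]
-2.8 [ 54. 157. 215.] [ 62. 182. 232.]
-0.9 [ 54. 156. 214.] [ 66. 191. 232.]
0.9 [ 53. 157. 215.] [ 68. 196. 232.]
2.8 [ 54. 161. 220.] [ 69. 198. 232.]
4.7 [ 58. 167. 222.] [ 64. 189. 233.]
6.6 [ 42. 116. 160.] [ 58. 176. 230.]
8.4 [28. 60. 96.] [ 54. 163. 222.]
10.3 [27. 46. 85.] [ 49. 150. 206.]
12.2 [25. 44. 83.] [ 47. 139. 190.]
14.1 [25. 45. 81.] [ 46. 137. 187.]
15.9 [25. 45. 80.] [ 44. 132. 181.]
17.8 [24. 42. 76.] [ 42. 127. 173.]
19.7 [18. 36. 66.] [ 38. 117. 160.]
21.6 [20. 33. 57.] [ 33. 101. 138.]
23.5 [45. 50. 60.] [ 46.  81. 102.]
25.3 [71. 71. 73.] [70. 73. 76.]
27.2 [73. 74. 74.] [74. 75. 74.]
29.1 [73. 73. 74.] [75. 76. 77.]
31.0 [72. 73. 75.] [74. 77. 78.]
32.9 [72. 73. 75.] [73. 76. 78.]
```

```bash
python3 - <<'E'
from h import *
go(.5057,.1894,.0600,60.3)
go(.5057,.1894,.0375,60.3)
E
```

```text
row [-0.7501, 0.0025, 0.7066, -0.0002, 0.0001, -0.001] mm 258 deg 0.2 q1,q6 [ 0.59 -0.46] t 16.12
row [-0.75, 0.0025, 0.7966, -0.0002, 0.0001, -0.001] mm 274 deg 0.2 q1,q6 [ 0.59 -0.46] t 16.12
```

```bash
python3 -m handwheel '[[[-0.75,0.002,0,0,0,0,1],[-0.75,0.002,0.1,0,0,0,1],[-0.75,0.002,0.3,0,0,0,1],[-0.75,0.002,0.5,0,0,0,1],[-0.75,0.002,0.65,0,0,0,1],[-0.75,0.002,0.72,0,0,0,1],[-0.75,0.002,0.76,0,0,0,1],[-0.75,0.002,0.785,0,0,0,1],[-0.75,0.002,0.797,0,0,0,1],[-0.75,0.002,0.797,0,0,0,1]]]' | egrep 'pos|wrist'
python3 -m handwheel '[[[-0.01,0,0,0,0,0,1],[-0.03,0,0,0,0,0,1],[-0.05,0,0,0,0,0,1],[-0.056,0,0,0,0,0,1],[-0.056,0,0,0,0,0,1],[-0.056,0,0,0,0,0,1]]]' | egrep 'pos|wrist'
python3 -m handwheel '[[[0,0,-0.1,0,0,0,1],[0,0,-0.3,0,0,0,1],[0.2,0,-0.6,0,0,0,1],[0.4,0,-0.8,0,0,0,1],[0.6,0,-0.8,0,0,0,1],[0.8,0,-0.8,0,0,0,1],[0.8,0,-0.8,0,0,0,1],[0.8,0,-0.8,0,0,0,1]]]'  | egrep 'time|pos|wrist'
cat >> h.py <<'E'
def bands(t,C,d,zp=.047,za=.027):
    "plate edges & collar edges across the axis, offsets in mm at their own heights"
    C=C.copy();C[2]=za;p=np.array([d[1],-d[0],0]);f=t["frame"].astype(np.float32)
    g=np.arange(-36,36,.5)
    def prof(z,ls):
        pts=np.array([[proj(t,C+p*o/1000+np.r_[d,0]*l+[0,0,z-za]) for o in g] for l in ls]).astype(np.float32)
        return cv2.remap(f,pts[...,0],pts[...,1],cv2.INTER_CUBIC).mean(0)
    a=prof(zp,np.arange(-.024,.025,.004))[:,1];b=prof(za,[-.062,-.056,-.05,.05,.056,.062]);b=b[:,2]-b[:,0]
    ia=np.where(a>105)[0];ib=np.where(b>30)[0]
    print("plate",g[ia[0]],g[ia[-1]],"collar",g[ib[0]],g[ib[-1]])
    o=(g[ia[0]]+g[ia[-1]]-g[ib[0]]-g[ib[-1]])/2;print("tilt deg",np.degrees(np.arcsin(o/20)).round(1));return C+p*(g[ib[0]]+g[ib[-1]])/2000
E
python3 - <<'E'
from h import *
from plant import robot
print("before",bands(*barrel("top4",(226,220,80,65))))
c=robot.capture("top");np.savez("top5.npz",**c);d=robot.capture("scene");np.savez("scene5.npz",**d)
t,C,d2=barrel("top5",(226,215,80,65));print(bands(t,C,d2))
cv2.imwrite("pics/m5.png",np.hstack([crop(c["frame"],231,212,80,75,5),crop(d["frame"],231,200,80,75,5)]))
E
```

```text
position: [0.5059, 0.1907, 0.0391]
wrist_force: [-0.1, -0.1, -0.7]
position: [0.5186, 0.1833, 0.0388]
wrist_force: [0.1, 0.6, 5.9]
time_s: 19.12
position: [0.3434, 0.2824, 0.2374]
wrist_force: [0.1, -0.4, -0.1]
top4 px [264.3 255.6] size [57.3 19.9] ctr [0.5079 0.1881 0.032 ] axis deg 60.3
plate -16.5 6.5 collar -25.0 25.0
tilt deg -14.5
before [0.50792477 0.18811945 0.027     ]
top5 px [265.9 253.4] size [57.5 19.7] ctr [0.5135 0.1843 0.032 ] axis deg 60.3
plate -11.5 13.0 collar -24.5 25.0
tilt deg 1.4
[0.51369623 0.18417702 0.027     ]
```

View pics/m5.png

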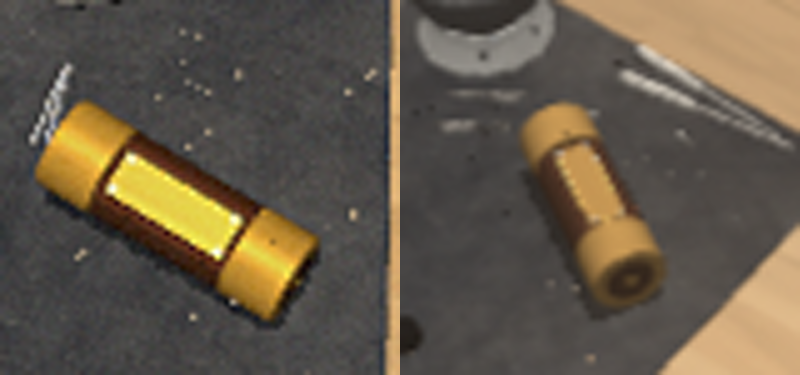

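The plate now faces up: the tilt measures about 1.4°, the barrel centre is (0.5137,0.1842) and its axis lies at 60.3°. Now the grasp.

```bash
python3 - <<'E'
from h import *
go(.5137,.1842,.1,-29.0)
go(.5137,.1842,.005,-29.7)
E
```

```text
row [-0.7824, -0.0008, 0.5492, -0.0002, 0.0003, 0.495] mm 239 deg 89.1 q1,q6 [ 0.59 -0.46] t 19.23
row [-0.7823, -0.0004, 0.9292, -0.0002, 0.0003, 0.4989] mm 304 deg 89.8 q1,q6 [ 0.59 -0.46] t 19.23
```

```bash
python3 -m handwheel '[[[-0.782,0,0.3,0,0,0.499,1],[-0.782,0,0.3,0,0,0.499,1],[-0.782,0,0.3,0,0,0.499,1],[-0.782,0,0.3,0,0,0.499,1],[-0.782,0,0.3,0,0,0.499,1],[-0.782,0,0.4,0,0,0.499,1],[-0.782,0,0.4,0,0,0.499,1],[-0.782,0,0.4,0,0,0.499,1],[-0.782,0,0.5,0,0,0.499,1],[-0.782,0,0.55,0,0,0.499,1],[-0.782,0,0.55,0,0,0.499,1]]]' | egrep 'pos|wrist|time'
python3 - <<'E'
from h import *
go(.5137,.1842,.005,-29.7)
E
```

```text
time_s: 20.6
position: [0.5123, 0.1842, 0.0985]
wrist_force: [-0.5, -0.0, 0.7]
row [0.0038, 0.0059, 0.374, -0.0009, 0.0009, 0.0001] mm 94 deg 0.2 q1,q6 [0.27 0.78] t 20.6
```

```bash
python3 -m handwheel '[[[0.004,0.006,0.1,0,0,0,1],[0.004,0.006,0.25,0,0,0,1],[0.004,0.006,0.33,0,0,0,1],[0.004,0.006,0.37,0,0,0,1],[0.004,0.006,0.372,0,0,0,1],[0.004,0.006,0.372,0,0,0,0.75],[0.004,0.006,0.372,0,0,0,0.65],[0.004,0.006,0.372,0,0,0,0.55],[0.004,0.006,0.372,0,0,0,0.4],[0.004,0.006,0.372,0,0,0,0.2],[0.004,0.006,0.372,0,0,0,0.2],[0.004,0.006,0.372,0,0,0,0.2]]]' 40
python3 - <<'E'
from h import *
from plant import robot
c=robot.capture("top");np.savez("top6.npz",**c)
go(.4905,-.19,.2,-5.6)
E
```

```text
time_s: 22.1
position: [0.5154, 0.1858, 0.0084]
tcp_rot: [2.716, 1.579, 0.001]
wrist_force: [-0.7, -0.1, 5.8]
gripper_width: 0.0477
grip_force: 40.9
row [-1.3553, 0.6575, -0.7672, 0.0002, -0.0002, -0.1336] mm 423 deg 24.0 q1,q6 [0.27 0.78] t 22.15
```

```bash
python3 -m handwheel '[[[0,0,-0.05,0,0,0,0.2],[0,0,-0.2,0,0,0,0.2],[0,0,-0.4,0,0,0,0.2],[-0.2,0.1,-0.6,0,0,0,0.2],[-0.4,0.2,-0.7,0,0,0,0.2],[-0.55,0.27,-0.7,0,0,-0.05,0.2],[-0.7,0.34,-0.7,0,0,-0.1,0.2],[-0.85,0.41,-0.7,0,0,-0.133,0.2],[-0.95,0.46,-0.7,0,0,-0.133,0.2],[-0.95,0.46,-0.7,0,0,-0.133,0.2],[-0.95,0.46,-0.7,0,0,-0.133,0.2]]]' | egrep 'time|pos|wrist|grip'
python3 - <<'E'
from h import *
go(.4907,-.1878,.1,-5.6)
E
```

```text
time_s: 23.52
position: [0.4967, -0.0774, 0.1819]
wrist_force: [-0.2, 0.5, -3.9]
gripper_width: 0.048
grip_force: 43.0
row [-0.4422, 0.0205, 0.3275, -0.0003, -0.0002, -0.0008] mm 138 deg 0.2 q1,q6 [-0.24 -0.14] t 23.52
```

```bash
python3 -m handwheel '[[[-0.15,0.01,0.05,0,0,0,0.2],[-0.3,0.02,0.1,0,0,0,0.2],[-0.4,0.02,0.2,0,0,0,0.2],[-0.442,0.02,0.24,0,0,0,0.2],[-0.442,0.02,0.25,0,0,0,0.2],[-0.442,0.02,0.25,0,0,0,0.2]]]' | egrep 'time|pos|wrist|grip'
python3 - <<'E'
from h import *
from plant import robot
go(.4907,-.1878,.038,-5.6)
c=robot.capture("top");np.savez("top7.npz",**c);d=robot.capture("scene");np.savez("scene7.npz",**d)
cv2.imwrite("pics/m7.png",np.hstack([crop(c["frame"],370,230,120,90,400/120),crop(d["frame"],322,255,100,75,4)]))
E
```

```text
time_s: 24.28
position: [0.4918, -0.1873, 0.1201]
wrist_force: [-0.1, -0.0, -3.3]
gripper_width: 0.0478
grip_force: 43.0
row [-0.0025, -0.0041, 0.3285, 0.0001, -0.0, -0.0002] mm 82 deg 0.0 q1,q6 [-0.45 -0.35] t 24.27
```

View pics/m7.png

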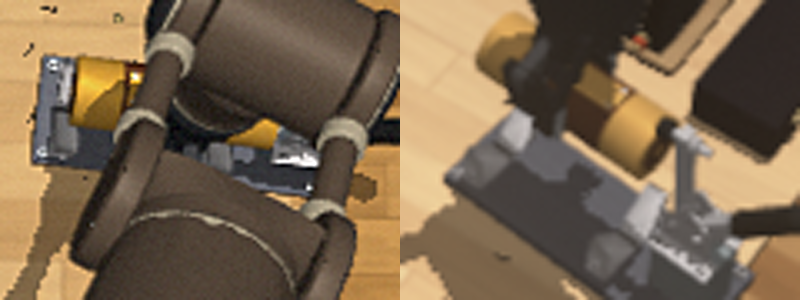

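The barrel hangs over the cradle with the plate up; its left collar end is at top crop pixel (72,92). I'll check the lengthwise centring, then lower it.

```bash
python3 - <<'E'
from h import *
t=load("top7");o=np.array([.4905,-.19]);cy=np.array([.0976,.9952])
q=plane(t,(370+73/3.333,230+92/3.333),.139);print(q,"cradle y of end",(q[:2]-o)@cy)
E
python3 -m handwheel '[[[-0.003,-0.004,0.1,0,0,0,0.2],[-0.003,-0.004,0.2,0,0,0,0.2],[-0.003,-0.004,0.26,0,0,0,0.2],[-0.003,-0.004,0.3,0,0,0,0.2],[-0.003,-0.004,0.32,0,0,0,0.2],[-0.003,-0.004,0.325,0,0,0,0.2]]]' | egrep 'time|pos|wrist|grip'
```

```text
[ 0.49723837 -0.12183835  0.139     ] cradle y of end 0.06849214063754139
time_s: 25.12
position: [0.4907, -0.189, 0.0388]
wrist_force: [0.9, -0.3, -3.7]
gripper_width: 0.0483
grip_force: 43.0
```

```bash
python3 -m handwheel '[[[0,0,0.006,0,0,0,0.2],[0,0,0.01,0,0,0,0.2],[0,0,0.014,0,0,0,0.2],[0,0,0.014,0,0,0,0.2]]]' | egrep 'time|pos|wrist|grip'
```

```text
time_s: 25.62
position: [0.4906, -0.189, 0.0355]
wrist_force: [-0.5, 0.5, -1.7]
gripper_width: 0.0476
grip_force: 43.3
```

```bash
python3 -m handwheel '[[[0,0,0.004,0,0,0,0.2],[0,0,0.004,0,0,0,0.2]]]' | egrep 'time|pos|wrist|grip'
python3 -m handwheel '[[[0,0,0,0,0,0,0.55],[0,0,0,0,0,0,0.6],[0,0,0,0,0,0,0.7],[0,0,0,0,0,0,0.9],[0,0,0,0,0,0,1],[0,0,-0.1,0,0,0,1],[0,0,-0.3,0,0,0,1],[0,0,-0.6,0,0,0,1],[0.2,0,-0.9,0,0,0,1],[0.4,0,-0.9,0,0,0,1],[0.6,0,-0.9,0,0,0,1],[0.8,0,-0.9,0,0,0,1],[0.8,0,-0.9,0,0,0,1]]]' | egrep 'time|pos|wrist|grip'
python3 - <<'E'
from h import *
from plant import robot
c=robot.capture("top");np.savez("top8.npz",**c);d=robot.capture("scene");np.savez("scene8.npz",**d)
cv2.imwrite("pics/m8.png",np.hstack([crop(c["frame"],370,230,120,90,400/120),crop(d["frame"],322,255,100,75,4)]))
E
```

```text
time_s: 25.88
position: [0.4907, -0.189, 0.0354]
wrist_force: [-3.8, 0.8, 6.3]
gripper_width: 0.0481
grip_force: 44.1
time_s: 27.5
position: [0.5101, 0.0133, 0.2592]
wrist_force: [-1.2, -0.8, -0.3]
gripper_width: 0.0855
grip_force: 0.0
```

View pics/m8.png

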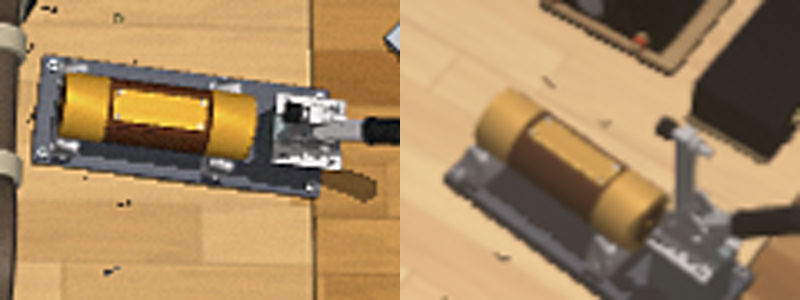

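The barrel rests in both vees with the plate on top, spanning crop pixels (60,105) to (257,128). Next I measure its tilt and centring, and how far to move to the handle.

```bash
python3 - <<'E'
from h import *
t,C,d=barrel("top8",(382,240,68,42),.054)
C2=bands(t,C,d,.074,.054);o=np.array([.4905,-.19]);cy=np.array([.0976,.9952]);cx=np.array([.9952,-.0976])
print(C2,"along",(C2[:2]-o)@cy*1000,"side",(C2[:2]-o)@cx*1000,"yaw",np.degrees(np.arctan2(*d[::-1])))
# grip: known at h: pull back end pose TCP (.4719,-.3679,.1319)
go(.4735,-.366,.27,-5.6)
E
```

```text
top8 px [417.3 264.5] size [59.5 19.8] ctr [ 0.4904 -0.1945  0.059 ] axis deg 84.0
plate -8.5 35.5 collar -23.5 26.0
tilt deg 37.8
[ 0.49165745 -0.19459546  0.054     ] along -4.460430943577643 side 1.60041341427867 yaw 84.01597388552011
row [-1.5125, 0.0018, -0.0433, -0.0001, 0.0003, -0.0] mm 378 deg 0.1 q1,q6 [-0.06  0.03] t 27.6
```

```bash
cat > prof.py <<'E'
from h import *
import sys
def run(n,C,a):
    t=load(n);d=np.array([np.cos(a),np.sin(a)]);p=np.array([d[1],-d[0],0]);f=cv2.cvtColor(t["frame"],cv2.COLOR_BGR2HSV).astype(np.float32);F=t["frame"].astype(np.float32)
    g=np.arange(-30,31,1.5)
    def prof(z,os,ls,im):
        pts=np.array([[proj(t,np.r_[C,z]+p*o/1000+np.r_[d,0]*l) for o in os] for l in ls]).astype(np.float32)
        return cv2.remap(im,pts[...,0],pts[...,1],cv2.INTER_LINEAR)
    a=prof(.074,g,np.arange(-.0,.029,.004),F).mean(0)[:,1:];print("plate G,R\n",*[f"{o}:{int(x)},{int(y)}" for o,(x,y) in zip(g,a)])
    b=prof(.054,g,[-.062,-.056,-.05,.05,.056,.062],f).mean(0)[:,1];print("collar S\n",*[f"{o}:{int(x)}" for o,x in zip(g,b)])
    l=np.arange(-.080,.081,.002);e=prof(.074,[-4,0,4],l,F).mean(1);print("length R-B, G (z .074)\n",*[f"{int(round(o*1000))}:{int(x[2]-x[0])},{int(x[1])}" for o,x in zip(l,e)])
run("top8",np.array([.4905,-.19]),np.radians(84.4))
E
python3 prof.py
```

```text
plate G,R
 -30.0:55,55 -28.5:55,54 -27.0:51,51 -25.5:40,45 -24.0:29,44 -22.5:26,49 -21.0:29,56 -19.5:34,62 -18.0:38,67 -16.5:39,71 -15.0:39,71 -13.5:38,68 -12.0:43,80 -10.5:45,87 -9.0:64,107 -7.5:130,173 -6.0:186,228 -4.5:196,236 -3.0:194,235 -1.5:188,236 0.0:184,236 1.5:183,236 3.0:185,236 4.5:186,236 6.0:187,236 7.5:187,236 9.0:184,236 10.5:183,235 12.0:189,239 13.5:192,239 15.0:146,191 16.5:84,125 18.0:55,96 19.5:38,76 21.0:31,63 22.5:52,69 24.0:88,91 25.5:104,103 27.0:106,106 28.5:104,103 30.0:102,99
collar S
 -30.0:12 -28.5:10 -27.0:12 -25.5:23 -24.0:73 -22.5:154 -21.0:194 -19.5:198 -18.0:193 -16.5:192 -15.0:192 -13.5:192 -12.0:192 -10.5:190 -9.0:190 -7.5:191 -6.0:191 -4.5:191 -3.0:190 -1.5:190 0.0:190 1.5:189 3.0:187 4.5:184 6.0:182 7.5:182 9.0:185 10.5:187 12.0:189 13.5:192 15.0:193 16.5:193 18.0:192 19.5:192 21.0:194 22.5:203 24.0:201 25.5:137 27.0:46 28.5:11 30.0:8
length R-B, G (z .074)
 -80:-4,51 -78:-8,46 -76:-1,49 -74:44,77 -72:128,135 -70:180,180 -68:176,178 -66:172,176 -64:172,175 -62:174,175 -60:172,177 -58:171,178 -56:170,179 -54:169,178 -52:168,178 -50:168,179 -48:169,178 -46:172,181 -44:172,182 -42:136,143 -40:60,50 -38:77,62 -36:125,129 -34:148,184 -32:148,197 -30:155,191 -28:175,184 -26:173,186 -24:174,186 -22:174,186 -20:173,186 -18:173,186 -16:172,187 -14:172,187 -12:172,187 -10:173,187 -8:174,188 -6:173,189 -4:172,189 -2:172,186 0:171,186 2:171,188 4:173,189 6:173,188 8:171,190 10:170,190 12:170,190 14:172,190 16:171,189 18:171,187 20:172,188 22:173,189 24:169,188 26:157,187 28:129,188 30:151,197 32:102,113 34:68,53 36:126,123 38:176,188 40:176,185 42:173,183 44:172,182 46:172,181 48:170,181 50:170,181 52:169,183 54:169,183 56:167,183 58:167,183 60:167,182 62:171,185 64:174,185 66:152,157 68:79,70 70:32,34 72:18,50 74:-1,74 76:-10,98 78:-8,112 80:-8,108
```

The barrel is centred to about 3 mm, but the plate measures about 7° towards +x, which is close to the 10° limit. I'll regrasp to level it and shift it 3 mm towards +y.

```bash
python3 - <<'E'
from h import *
go(.4907,-.189,.1,-5.6)
go(.4912,-.189,.0345,-5.6)
E
```

```text
row [-0.8006, 0.0013, 0.6361, -0.0001, 0.0003, -0.0] mm 256 deg 0.1 q1,q6 [-0.06  0.03] t 27.6
row [-0.8002, 0.0034, 0.8981, -0.0001, 0.0003, -0.0] mm 301 deg 0.1 q1,q6 [-0.06  0.03] t 27.6
```

```bash
python3 -m handwheel '[[[-0.25,0,0.05,0,0,0,1],[-0.5,0,0.1,0,0,0,1],[-0.7,0.003,0.3,0,0,0,1],[-0.8,0.003,0.5,0,0,0,1],[-0.8,0.003,0.6,0,0,0,1],[-0.8,0.003,0.75,0,0,0,1],[-0.8,0.003,0.85,0,0,0,1],[-0.8,0.003,0.895,0,0,0,1],[-0.8,0.003,0.895,0,0,0,0.75],[-0.8,0.003,0.895,0,0,0,0.65],[-0.8,0.003,0.895,0,0,0,0.5],[-0.8,0.003,0.895,0,0,0,0.2],[-0.8,0.003,0.895,0,0,0,0.2],[-0.8,0.003,0.895,0,0,0,0.2]]]' 40 | egrep 'time|pos|wrist|grip'
python3 -m handwheel '[[[0,0,-0.01,0,0,0,0.2],[0.006,0.003,-0.016,-0.015,0,0,0.2],[0.012,0.006,-0.016,-0.03,0,0,0.2],[0.012,0.009,-0.016,-0.037,0,0,0.2],[0.012,0.009,-0.016,-0.037,0,0,0.2],[0.012,0.009,-0.008,-0.037,0,0,0.2],[0.012,0.009,0,-0.037,0,0,0.2],[0.012,0.009,0.002,-0.037,0,0,0.2],[0.012,0.009,0.002,-0.037,0,0,0.2]]]' | egrep 'time|pos|rot|wrist|grip'
```

```text
time_s: 29.35
position: [0.4904, -0.1893, 0.0368]
wrist_force: [-4.9, -1.7, 5.6]
gripper_width: 0.048
grip_force: 41.0
time_s: 30.48
position: [0.4942, -0.1864, 0.038]
tcp_rot: [2.264, 2.05, 0.119]
wrist_force: [-11.6, 4.7, 22.0]
gripper_width: 0.0478
grip_force: 44.9
```

```bash
python3 -m handwheel '[[[0,-0.008,-0.005,0,0,0,0.2],[0,-0.008,-0.005,0,0,0,0.55],[0,-0.008,-0.005,0,0,0,0.6],[0,-0.008,-0.005,0,0,0,0.7],[0,-0.008,-0.005,0,0,0,0.9],[0,-0.008,-0.005,0,0,0,1],[0,-0.005,-0.1,0,0,0,1],[0,-0.005,-0.3,0.037,0,0,1],[0,0,-0.6,0.037,0,0,1],[0.2,0,-0.9,0.037,0,0,1],[0.4,0,-0.9,0.037,0,0,1],[0.6,0,-0.9,0.037,0,0,1],[0.8,0,-0.9,0.037,0,0,1],[0.8,0,-0.9,0.037,0,0,1]]]' | egrep 'time|pos|wrist|grip'
python3 - <<'E'
from plant import robot
import numpy as np
c=robot.capture("top");np.savez("top9.npz",**c)
E
sed -i 's/"top8"/"top9"/' prof.py; python3 prof.py; python3 -c "
from h import *
go(.4735,-.366,.27,-5.6)"
```

```text
time_s: 32.22
position: [0.4874, 0.0185, 0.2585]
wrist_force: [-0.4, 0.9, -0.1]
gripper_width: 0.0855
grip_force: 0.0
plate G,R
 -30.0:55,54 -28.5:56,54 -27.0:53,51 -25.5:39,44 -24.0:27,43 -22.5:25,49 -21.0:30,55 -19.5:33,60 -18.0:36,64 -16.5:38,69 -15.0:45,84 -13.5:47,94 -12.0:52,98 -10.5:114,150 -9.0:200,224 -7.5:223,243 -6.0:222,239 -4.5:215,237 -3.0:208,235 -1.5:207,235 0.0:208,235 1.5:211,235 3.0:213,235 4.5:213,235 6.0:212,235 7.5:213,236 9.0:215,239 10.5:226,246 12.0:209,227 13.5:130,157 15.0:77,114 16.5:53,99 18.0:43,85 19.5:36,71 21.0:32,63 22.5:53,71 24.0:89,91 25.5:105,103 27.0:107,105 28.5:104,103 30.0:102,100
collar S
 -30.0:10 -28.5:9 -27.0:12 -25.5:26 -24.0:80 -22.5:157 -21.0:194 -19.5:199 -18.0:194 -16.5:192 -15.0:192 -13.5:193 -12.0:192 -10.5:191 -9.0:191 -7.5:191 -6.0:191 -4.5:191 -3.0:190 -1.5:189 0.0:188 1.5:184 3.0:179 4.5:176 6.0:176 7.5:180 9.0:185 10.5:188 12.0:190 13.5:192 15.0:192 16.5:191 18.0:190 19.5:191 21.0:192 22.5:200 24.0:198 25.5:138 27.0:49 28.5:13 30.0:9
length R-B, G (z .074)
 -80:-3,51 -78:-3,50 -76:-5,47 -74:-9,48 -72:-1,60 -70:62,117 -68:159,1
[... 219 characters left out ...]
172,216 -28:163,208 -26:165,206 -24:163,207 -22:163,206 -20:163,204 -18:164,204 -16:161,208 -14:163,206 -12:164,207 -10:163,207 -8:162,207 -6:164,207 -4:160,207 -2:161,208 0:162,209 2:162,209 4:160,209 6:160,209 8:160,210 10:161,210 12:161,211 14:160,211 16:160,212 18:160,212 20:160,212 22:159,213 24:159,214 26:160,213 28:159,214 30:157,218 32:160,215 34:136,164 36:70,51 38:103,92 40:162,179 42:174,197 44:171,188 46:169,188 48:171,188 50:169,191 52:167,192 54:168,192 56:165,193 58:164,194 60:163,196 62:163,196 64:164,199 66:166,201 68:167,194 70:141,136 72:53,45 74:31,36 76:8,53 78:-9,78 80:-7,112
row [-1.5292, 0.0916, -0.0464, -0.0, 0.0002, 0.0006] mm 383 deg 0.1 q1,q6 [-0.05  0.04] t 32.27
```

Tilt is now under 1° and the lengthwise offset about 0.6 mm. On to the handle to close the clamp.

```bash
python3 -m handwheel '[[[-0.25,0.01,-0.04,0,0,0,0.6],[-0.5,0.03,-0.04,0,0,0,0.6],[-0.75,0.045,-0.04,0,0,0,0.6],[-0.95,0.057,-0.04,0,0,0,0.6],[-0.95,0.057,-0.04,0,0,0,0.6],[-0.95,0.057,-0.04,0,0,0,0.6]]]' | egrep 'time|pos'
python3 -c "
from h import *
go(.4725,-.367,.132,-5.6)"
```

```text
time_s: 33.02
position: [0.4772, -0.2229, 0.2677]
row [-0.5758, 0.0407, 0.5424, -0.0004, -0.0003, -0.0014] mm 198 deg 0.3 q1,q6 [-0.52 -0.42] t 33.02
```

```bash
python3 -m handwheel '[[[-0.25,0.02,0,0,0,0,0.6],[-0.5,0.04,0,0,0,0,0.6],[-0.575,0.041,0,0,0,0,0.6],[-0.575,0.041,0.15,0,0,0,0.6],[-0.575,0.041,0.35,0,0,0,0.6],[-0.575,0.041,0.48,0,0,0,0.6],[-0.575,0.041,0.54,0,0,0,0.6],[-0.575,0.041,0.54,0,0,0,0.6],[-0.575,0.041,0.54,0,0,0,0.3],[-0.575,0.041,0.54,0,0,0,0],[-0.575,0.041,0.54,0,0,0,0],[-0.575,0.041,0.54,0,0,0,0],[-0.575,0.041,0.54,0,0,0,0]]]' 60 | egrep 'time|pos|wrist|grip'
```

```text
time_s: 34.65
position: [0.4719, -0.3671, 0.1354]
wrist_force: [-7.3, 0.7, 5.8]
gripper_width: 0.0175
grip_force: 58.2
```

```bash
python3 -m handwheel '[[[0.022,0,-0.02,0,0,0,0],[0.048,0,-0.04,0,0,0,0],[0.076,0,-0.058,0,0,0,0],[0.106,0,-0.072,0,0,0,0],[0.137,0,-0.083,0,0,0,0],[0.169,0,-0.091,0,0,0,0],[0.202,0,-0.096,0,0,0,0],[0.225,0,-0.098,0,0,0,0],[0.235,0,-0.098,0,0,0,0],[0.24,0,-0.098,0,0,0,0],[0.24,0,-0.098,0,0,0,0]]]' | egrep 'time|pos|wrist|grip'
```

```text
time_s: 36.02
position: [0.4779, -0.3079, 0.1581]
wrist_force: [-6.0, -3.2, -2.2]
gripper_width: 0.0169
grip_force: 59.3
```

```bash
python3 -m handwheel '[[[0.008,0,0,0,0,0,0],[0.012,0,0,0,0,0,0],[0.012,0,0,0,0,0,0]]]' | egrep 'time|pos|wrist|grip'
python3 -m handwheel '[[[0.008,0,0,0,0,0,0],[0.012,0,0,0,0,0,0],[0.012,0,0,0,0,0,0]]]' | egrep 'time|pos|wrist|grip'
```

```text
time_s: 36.4
position: [0.4791, -0.3013, 0.1579]
wrist_force: [-1.3, 6.8, -0.7]
gripper_width: 0.0036
grip_force: 3.8
time_s: 36.78
position: [0.4811, -0.301, 0.1586]
wrist_force: [-0.7, 1.3, -0.3]
gripper_width: -0.0002
grip_force: 0.7
```

The fingers slipped off the round grip. I'll lift clear and look.

```bash
python3 -m handwheel '[[[0.02,0,-0.05,0,0,0,0],[0.02,0,-0.2,0,0,0,0],[0.02,0,-0.4,0,0,0,0],[0.25,0,-0.4,0,0,0,0.3],[0.5,0,-0.4,0,0,0,0.6],[0.75,0,-0.4,0,0,0,0.6],[1,0,-0.4,0,0,0,0.6],[1,0,-0.4,0,0,0,0.6]]]' | egrep 'time|pos|wrist|grip'
python3 - <<'E'
from h import *
from plant import robot
c=robot.capture("top");np.savez("top10.npz",**c);d=robot.capture("scene");np.savez("scene10.npz",**d)
cv2.imwrite("pics/m10.png",np.hstack([crop(c["frame"],390,230,110,85,400/110),crop(d["frame"],322,255,100,75,4)[:309]])if 0 else np.hstack([cv2.resize(crop(c["frame"],390,235,110,80,1),(400,300),interpolation=cv2.INTER_CUBIC),crop(d["frame"],335,260,100,75,4)]))
E
```

```text
time_s: 37.78
position: [0.5061, -0.048, 0.2592]
wrist_force: [-0.3, -0.1, 0.4]
gripper_width: 0.051
grip_force: 0.0
```

View pics/m10.png

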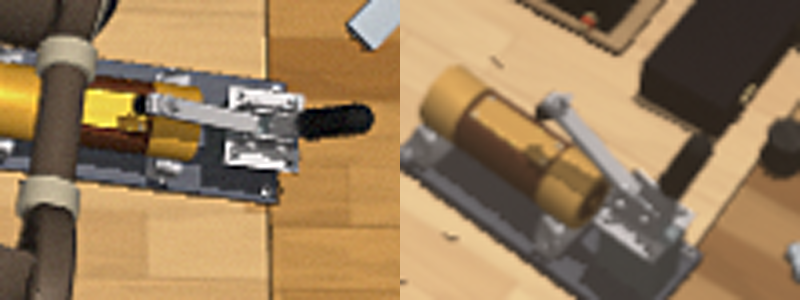

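In the top crop the grip end at (372,118) gives about 0.25 rad, so the handle isn't home. I'll push it home from behind with the fingers shut.

```bash
python3 -m handwheel '[[[-0.25,0,0,0,0,0,0],[-0.5,0,0,0,0,0,0],[-0.75,0,0,0,0,0,0],[-1,0,0,0,0,0,0],[-1,0,0,0,0,0,0],[-1,0,0,0,0,0,0]]]' | egrep 'time|pos'
python3 -c "
from h import *
go(.472,-.374,.152,-5.6)"
```

```text
time_s: 38.62
position: [0.4796, -0.3019, 0.2577]
row [-0.2902, -0.0006, 0.4227, -0.0001, -0.0002, -0.0017] mm 128 deg 0.3 q1,q6 [-0.64 -0.54] t 38.62
```

```bash
python3 -m handwheel '[[[-0.2,0,0,0,0,0,0],[-0.29,0,0,0,0,0,0],[-0.29,0,0.05,0,0,0,0],[-0.29,0,0.2,0,0,0,0],[-0.29,0,0.35,0,0,0,0],[-0.29,0,0.422,0,0,0,0],[-0.29,0,0.422,0,0,0,0],[-0.29,0,0.422,0,0,0,0]]]' | egrep 'time|pos|wrist|width'
python3 -m handwheel '[[[0.03,0,0,0,0,0,0],[0.06,0,0,0,0,0,0],[0.09,0,0,0,0,0,0],[0.12,0,0,0,0,0,0],[0.14,0,0,0,0,0,0],[0.15,0,0,0,0,0,0],[0.15,0,0,0,0,0,0]]]' | egrep 'time|pos|wrist'
```

```text
time_s: 39.62
position: [0.4744, -0.3731, 0.1537]
wrist_force: [0.4, 0.5, -0.3]
gripper_width: 0.0001
time_s: 40.5
position: [0.4775, -0.3358, 0.1527]
wrist_force: [-0.4, -3.9, 3.1]
```

```bash
python3 -m handwheel '[[[0.008,0,0,0,0,0,0],[0.012,0,0,0,0,0,0],[0.012,0,0,0,0,0,0]]]' | egrep 'time|pos|wrist'
python3 -m handwheel '[[[0.006,0,0,0,0,0,0],[0.01,0,0,0,0,0,0],[0.01,0,0,0,0,0,0]]]' | egrep 'time|pos|wrist'
python3 -m handwheel '[[[0.004,0,0,0,0,0,0],[0.008,0,0,0,0,0,0],[0.008,0,0,0,0,0,0]]]' | egrep 'time|pos|wrist'
```

```text
time_s: 40.88
position: [0.4774, -0.3323, 0.1521]
wrist_force: [0.5, -4.2, 2.2]
time_s: 41.25
position: [0.4775, -0.3298, 0.1522]
wrist_force: [0.7, -4.1, 2.1]
time_s: 41.62
position: [0.4777, -0.3279, 0.1523]
wrist_force: [0.5, -3.8, 2.8]
```

```bash
python3 -m handwheel '[[[0.005,0,0,0,0,0,0],[0.01,0,0,0,0,0,0],[0.01,0,0,0,0,0,0]]]' | egrep 'pos|wrist'
python3 -m handwheel '[[[0.005,0,0,0,0,0,0],[0.01,0,0,0,0,0,0],[0.01,0,0,0,0,0,0]]]' | egrep 'pos|wrist'
python3 -m handwheel '[[[0.005,0,0,0,0,0,0],[0.008,0,0,0,0,0,0],[0.008,0,0,0,0,0,0]]]' | egrep 'time|pos|wrist'
```

```text
position: [0.4779, -0.326, 0.1523]
wrist_force: [-1.4, -5.1, 1.5]
position: [0.478, -0.3259, 0.1524]
wrist_force: [-2.3, -10.7, -1.1]
time_s: 42.75
position: [0.478, -0.3258, 0.1525]
wrist_force: [-2.9, -14.7, -1.9]
```

Position has stopped changing while the force rises to 15 N, so the handle is against its stop. I'll retreat and check.

```bash
python3 -m handwheel '[[[-0.03,0,0,0,0,0,0],[-0.1,0,0,0,0,0,0],[-0.1,0,0,0,0,0,0],[-0.1,0,-0.2,0,0,0,0],[-0.1,0,-0.4,0,0,0,0],[-0.1,-0.2,-0.5,0,0,0,0],[-0.1,-0.5,-0.5,0,0,0,0],[-0.1,-0.5,-0.5,0,0,0,0],[-0.1,-0.5,-0.5,0,0,0,0]]]' | egrep 'time|pos|wrist'
python3 - <<'E'
from h import *
from plant import robot
c=robot.capture("top");np.savez("top11.npz",**c);d=robot.capture("scene");np.savez("scene11.npz",**d)
cv2.imwrite("pics/m11.png",np.hstack([cv2.resize(crop(c["frame"],380,235,110,80,1),(400,300),interpolation=cv2.INTER_CUBIC),crop(d["frame"],335,260,100,75,4)]))
E
```

```text
time_s: 43.88
position: [0.3515, -0.3332, 0.2773]
wrist_force: [0.8, 0.3, -0.4]
```

View pics/m11.png

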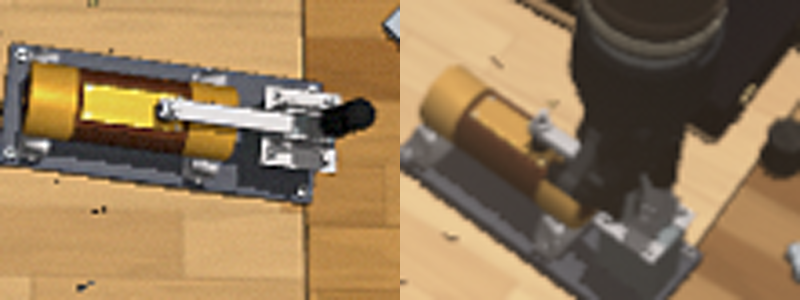

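The handle looks upright as it did at the start (grip end at crop (375,112)), with the tip on the plate. I'll compare the grip blob with the starting picture and recheck the barrel.

```bash
sed -i 's/"top9"/"top11"/' prof.py; python3 - <<'E'
from h import *
for n in("top0","top11","top10"):
    f=load(n)["frame"][255:280,466:500];M=(f.max(2)<45).astype(np.uint8);k,l,s,c=cv2.connectedComponentsWithStats(M);i=1+np.argmax(s[1:,4]);print(n,s[i],c[i].round(1))
E
python3 prof.py | cut -c1-900
```

```text
top0 [  2   7  17  10 114] [10.1 11.1]
top11 [  2   6  15  11 104] [ 8.9 11. ]
top10 [  6   8  21   9 143] [15.4 11.8]
plate G,R
 -30.0:53,52 -28.5:54,52 -27.0:50,48 -25.5:37,42 -24.0:27,41 -22.5:25,47 -21.0:29,54 -19.5:31,58 -18.0:33,61 -16.5:37,67 -15.0:43,82 -13.5:44,90 -12.0:50,94 -10.5:110,145 -9.0:192,218 -7.5:216,238 -6.0:214,234 -4.5:207,232 -3.0:200,230 -1.5:199,230 0.0:201,230 1.5:203,230 3.0:205,230 4.5:207,230 6.0:205,230 7.5:204,232 9.0:208,235 10.5:219,242 12.0:203,223 13.5:127,153 15.0:74,109 16.5:50,94 18.0:41,82 19.5:33,68 21.0:29,60 22.5:51,69 24.0:86,88 25.5:100,98 27.0:102,101 28.5:100,98 30.0:98,95
collar S
 -30.0:14 -28.5:13 -27.0:12 -25.5:25 -24.0:76 -22.5:155 -21.0:194 -19.5:196 -18.0:196 -16.5:194 -15.0:191 -13.5:192 -12.0:193 -10.5:192 -9.0:191 -7.5:191 -6.0:190 -4.5:196 -3.0:198 -1.5:171 0.0:117 1.5:95 3.0:91 4.5:88 6.0:88 7.5:90 9.0:94 10.5:101 12.0:118 13.5:150 15.0:186 16.5:198 18.0:196 19.5:196 21.0:196 22.5:199 24.0:198 25.5:140 27.0:50 28.5:12 30.0:8
length R-B, G (z .074)
 -80:3,173 -78:3,168 -76:2,162 -74:1,157 -72:2,157 -70:7,170 -68:23,177 -66:21,177 -64:19,180 -62:17,180 -60:14,179 -58:16,174 -56:16,168 -54:19,164 -52:23,164 -50:25,171 -48:23,173 -46:21,175 -44:20,181 -42:18,181 -40:17,176 -38:18,170 -36:7,157 -34:13,158 -32:24,162 -30:27,163 -28:20,156 -26:19,119 -24:10,107 -22:5,123 -20:1,149 -18:4,92 -16:10,43 -14:78,91 -12:146,170 -10:170,209 -8:162,202 -6:161,201 -4:160,200 -2:159,202 0:160,201 2:160,202 4:158,203 6:159,202 8:160,202 10:160,202 12:158,202 14:157,205 16:155,206 18:158,205 20:160,205 22:159,205 24:158,204 26:160,205 28:157,206 30:155,210 32:157,208 34:132,159 36:64,51 38:95,89 40:159,171 42:172,190 44:169,181 46:168,181 48:166,183 50:167,183 52:164,184 54:163,186 56:163,187 58:161,187 60:160,189 62:162,189 64:163,191 66:164,193 68:163,186 70:133,132 72:45,43 74:27,36 76:8,51 78:-11,74 80:-9,110
```

```bash
python3 -c "
from plant import robot
print(robot.close_job())"
```

```text
the job is handed in; nothing more can be done
None
```

I handed the job in at about 44 s of robot time; the hand-in returned no verdict. The barrel lies in both vees, about 1 mm off centre lengthwise with the plate tilted under 1°, the clamp handle is pushed to its stop with the rubber tip on the plate (tip force not measured), and the arm is clear; I did not re-measure the four bystanders, but no move went near them.

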